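# Put measured parts back on their carriers

### The job

The parts that have been through the contour tracer lie mixed on the dark bench top: put each one back on the grey carrier plate made for its kind, the two bearing rings flat on the plate over the posts (one to a post), the two spindles lying in the V cradles (one in each pair) and the hub flange down in either of the round pockets. Set them down, do not let them drop, and let go of them all. Leave the reference ball and the computer mouse where they are.

Things in the scene. Friction and masses are not known exactly. Their poses are not given: they have to be found in the camera images.
- ring_a_mid (a point): Bright steel bearing ring lying flat: outside diameter 52 mm, bore 32 mm, 18 mm high, with a shallow groove round the outside, about 0.19 kg; the point is its centre, half-way up (9 mm above what it lies on). There are two alike.
- ring_b_mid (a point): Bright steel bearing ring lying flat: outside diameter 52 mm, bore 32 mm, 18 mm high, with a shallow groove round the outside, about 0.19 kg; the point is its centre, half-way up (9 mm above what it lies on). There are two alike.
- spindle_a_mid (a point): Bright steel spindle lying down, 100 mm long along its own x: a square middle 20 x 20 mm, 50 mm long, and a round 14 mm journal 25 mm long at each end; about 0.22 kg. Lies on a flat of the square. The point is its centre on the axis (10 mm above the bench at the start). The two ends are alike, and there are two alike.
- spindle_b_mid (a point): Bright steel spindle lying down, 100 mm long along its own x: a square middle 20 x 20 mm, 50 mm long, and a round 14 mm journal 25 mm long at each end; about 0.22 kg. Lies on a flat of the square. The point is its centre on the axis (10 mm above the bench at the start). The two ends are alike, and there are two alike.
- hub_mid (a point): Bright steel hub standing flange down: flange 50 mm diameter and 10 mm thick, above it a boss 32 mm diameter up to 34 mm, with a blind 16 mm bore in its top and four small dark bolt holes in the flange; about 0.25 kg. The point is its centre, half-way up (17 mm above its underside).
- post_carrier: Grey plastic carrier, fixed, 100 x 160 mm (x by y); origin: centre of its underside, on the bench. For rings: plate 12 mm thick with two upright steel posts at x = 0, y = +40 and -40 mm, each 14 mm diameter and rising 24 mm above the plate (tip bevelled). A ring on its post lies flat on the plate, its centre 21 mm above the origin.
- cradle_carrier: Grey plastic carrier, fixed, 100 x 160 mm (x by y); origin: centre of its underside, on the bench. For spindles: 12 mm plate, two pairs of black 8 mm V cradles (90 degrees) at y = +40 and -40 mm, x = +36 and -36 mm (64 mm free between). V bottom 24 mm, tips 42 mm above the origin. A spindle lies along x, square part between the cradles, journals in the Vs, axis 34 mm above the origin.
- pocket_carrier: Grey plastic carrier, fixed, 100 x 160 mm (x by y); origin: centre of its underside, on the bench. For hubs: plate 18 mm thick with two round pockets at x = 0, y = +40 and -40 mm, each 66 mm diameter and 10 mm deep. A hub stands in a pocket, its centre 25 mm above the origin; one pocket stays empty.
- ref_ball_mid (a point): Reference ball, to be left alone: a white 25 mm ball on a steel pedestal with a 48 mm foot, 62 mm high in all, loose; the point is on its axis 31 mm up.
- mouse_mid (a point): Black computer mouse, to be left alone: 105 x 60 x 33 mm, loose on a thin grey mat (3 mm); the point is at its middle. A flat black keyboard lies beside it on the bench.
Not all that is in view belongs to the job. Leave any orange or turquoise look-alike of the part that bears ring_b_mid alone. Leave any green look-alike of the part that bears ring_a_mid alone.

How it is judged:
At the end, for the whole second after the job is handed in: Rings flat over a post each (11.5 mm in x and y, tilt 0.1 rad), spindles in a pair of cradles each (6 mm across, 10 mm along, 0.12 rad), hub upright in a pocket (10.5 mm, 0.1 rad), all on their own carriers, heights within 4 mm of seated, released and at rest (x of ring_a_mid in the frame of post_carrier between -0.0115 and 0.0115 m and z of ring_a_mid in the frame of post_carrier between 0.017 and 0.025 m and (y of ring_a_mid in the frame of post_carrier between 0.0285 and 0.0515 m or y of ring_a_mid in the frame of post_carrier between -0.0515 and -0.0285 m) and (angle between ring_a_mid's own z axis and vertical below 0.1 rad or angle between ring_a_mid's own z axis and vertical above 3.0416 rad) and x of ring_b_mid in the frame of post_carrier between -0.0115 and 0.0115 m and z of ring_b_mid in the frame of post_carrier between 0.017 and 0.025 m and (y of ring_b_mid in the frame of post_carrier between 0.0285 and 0.0515 m or y of ring_b_mid in the frame of post_carrier between -0.0515 and -0.0285 m) and (angle between ring_b_mid's own z axis and vertical below 0.1 rad or angle between ring_b_mid's own z axis and vertical above 3.0416 rad) and x of spindle_a_mid in the frame of cradle_carrier between -0.01 and 0.01 m and z of spindle_a_mid in the frame of cradle_carrier between 0.0299 and 0.0379 m and (y of spindle_a_mid in the frame of cradle_carrier between 0.034 and 0.046 m or y of spindle_a_mid in the frame of cradle_carrier between -0.046 and -0.034 m) and angle between the x axis of each of spindle_a_mid, spindle_b_mid and the x axis of cradle_carrier, either way round below 0.12 rad and x of spindle_b_mid in the frame of cradle_carrier between -0.01 and 0.01 m and z of spindle_b_mid in the frame of cradle_carrier between 0.0299 and 0.0379 m and (y of spindle_b_mid in the frame of cradle_carrier between 0.034 and 0.046 m or y of spindle_b_mid in the frame of cradle_carrier between -0.046 and -0.034 m) and x of hub_mid in the frame of pocket_carrier between -0.0105 and 0.0105 m and z of hub_mid in the frame of pocket_carrier between 0.021 and 0.029 m and (y of hub_mid in the frame of pocket_carrier between 0.0295 and 0.0505 m or y of hub_mid in the frame of pocket_carrier between -0.0505 and -0.0295 m) and angle between hub_mid's own z axis and vertical below 0.1 rad and linear speed of each of ring_a, ring_b, spindle_a, spindle_b, hub below 0.02 m/s and angular speed of each of ring_a, ring_b, spindle_a, spindle_b, hub below 0.3 rad/s); the robot touches nothing.
It fails at once if the reference ball is disturbed (shifted over 15 mm or tipped) (distance of ref_ball_mid from where it was at the start of the episode above 0.015 m or angle between ref_ball_mid's own z axis and vertical above 0.3 rad).
It fails at once if the mouse is shifted over 20 mm (distance of mouse_mid from where it was at the start of the episode above 0.02 m).
It fails at once if a part is dropped: it falls freely for more than about 25 mm (0.7 m/s, touching nothing) ((linear speed of ring_a above 0.7 m/s and contact force between ring_a and anything else below 0.001 N) or (linear speed of ring_b above 0.7 m/s and contact force between ring_b and anything else below 0.001 N) or (linear speed of spindle_a above 0.7 m/s and contact force between spindle_a and anything else below 0.001 N) or (linear speed of spindle_b above 0.7 m/s and contact force between spindle_b and anything else below 0.001 N) or (linear speed of hub above 0.7 m/s and contact force between hub and anything else below 0.001 N)).
It also fails if it takes over 138 s, if anything falls off the work surface, if the arm or the gripper's body presses on something with over 40 N, if the wrist force passes 120 N, or if a joint passes its speed limit or range.

### The arm

A 6-joint arm with a two-finger parallel gripper is mounted at the origin on the work surface. World frame = base frame: x ahead of the robot, y to its left, z up, the work surface at z = 0. Lengths are in m, angles in rad, forces in N, time in s.
With the tool pointing down it reaches from about 0.325 to 0.9 m from the base axis. Payload 6.1 kg.
Tool frame: the origin (TCP) lies midway between the tips of the shut fingers; the grasp point (between the pads) lies 19 mm behind it (tcp_to_grasp is the distance from the TCP to the grasp point, in m); z points along the fingers, y is the line along which they close (so a half turn about z gives the same grasp; the last joint's range is limited). The gripper opens to 87 mm and grips with 3 to 60 N. Pads are 19 mm wide; open, the fingers measure 117 mm over their backs; the gripper's body (75 mm by 190 mm) begins 51 mm behind the grasp point.
Start: joints at [1.027, 0.22, 1.526, -0, 1.395, -0.126], TCP at [0.254, 0.571, 0.192] pointing down, gripper open.
Joint ranges: [-2.98, 2.98], [-0.91, 2.08], [0.09, 2.57], [-1.24, 4.39], [0.2, 2.65], [-2.68, 2.68]. Speed limits (rad/s): [2.57, 2.57, 3.01, 3.14, 3.14, 3.14].

### API

Orientations are given as [roll, pitch, yaw] about the fixed x, y, z axes, in that order (R = Rz(yaw) Ry(pitch) Rx(roll)).
In Python, from bench import * gives the robot as it stands.
- The arm moves only by the shell command python3 -m handwheel 'ROWS' [FORCE]. ROWS is a JSON object of lists of equal length, an entry for each row: "dr": the turn, a rotation vector about the world's x, y, z in degrees, a list of three; "linear": the shift along the world's x, y, z in m, a list of three; "gripper": the finger opening in m, from 0 to 0.087. A call has 1 to 12 rows; each row is the pose to reach, as a shift and turn from the pose commanded when the call began; what a row does not reach only later rows make up. A row lasts 1/8 s, in which the tool goes at most 62.5 mm and 10.7 degrees, less where a joint would pass 70% of its speed; a pose out of reach is approached as far as the arm can. A call with a gripper value outside its range is refused whole. The fingers move at their own pace and stop on an object; FORCE is the grip in N (left out, the last holds). Time passes only in rows, so rows that repeat a pose let the fingers close. It gives the time, the measured TCP pose, the force, the opening and the grip force at its end, in the units of the state.
- state(): the state, without advancing time (a new reading comes with each control period).
- grab_frame(name): name is "scene" or "top" or "wrist"; returns the picture (420x560x3 uint8, blue, green, red); there is no depth.
- calibration(name): a dict with "fov_y" (degrees; the focal length in pixels is half the picture's height over the tangent of half this angle, whatever the lens; pixels are square), "cx", "cy" (the principal point, pixels), "R" (3x3) and "t" (3): a world point X has camera coordinates R X + t; the wrist camera has in their place "mount" (4x4, takes a point from camera to tool coordinates, whose origin is the TCP and whose axes are the flange's). Camera axes: x right, y down, z forward; pixel columns grow to the right and rows downward; lengths in m; the calibration is good to about 2 mm. A picture is of the moment at which its call begins: read the wrist's pose just before it. calibration takes no time and is no camera call.
- sign_off(): hands the job in; it is judged then, once.
Trained networks look in the newest picture that a camera, given by its name, has taken for a name from the list of things; names that differ only in an ending like _2 or _b are one class to them, and where a whole thing is asked for, a point or a joint stands for the part that bears it (a point fixed in the world has none). Each returns a list of dicts, best first, with "confidence" (0 to 1); they miss things now and then, are a little off and sometimes report something else, mostly with a low value. They report only what shows in the picture. A call takes as long as a camera call. They do not tell look-alikes from the thing itself.
- look_for(label, camera): "xyz" ([x, y, z] in m, in world coordinates, good to about 4 mm: the middle of the surface that is visible of it).
- mark_of(label, camera): "xyz" ([x, y, z] in m, in world coordinates, good to about 4 mm: a listed point, or the origin of a listed thing).
The state is a dict: "time_s": time; "joints": joint angles; "qvel": joint speeds; "tau": joint torques, N m; "tool_pos": TCP position; "tcp_rot": TCP orientation; "contact_force": force on the tool from outside, world axes, zero at the start; "ft_torque": the same for the moment, N m; "opening": opening from 0.0 (shut) to 1.0 (fully open); "gripper_force": force on a finger pad.
Only numpy, scipy, OpenCV 4.12 (cv2) and the standard library are available. Lean on these libraries where they do the work, as an engineer would, in place of code of your own. Each camera call takes 0.05 s, during which the arm holds its last target. There are 200 camera calls.

## Working session

There is one attempt and no reset: what is moved stays moved. The work goes in short steps, Python scripts to look and compute and a shell command to move; the robot and the scene stay as the last step left them, time stands still between calls to the robot, and variables do not carry over. Pictures are saved under pics/ and viewed, at most 14 in all, crops included, and the job is handed in when it is done.

```bash
ls; mkdir -p pics
python3 - <<'E'
from bench import *
import cv2
s=state();print(s['time_s'],s['tool_pos'],s['tcp_rot'],s['opening'])
for n in("scene","top"):
    cv2.imwrite(f'pics/{n}0.png',grab_frame(n)); c=calibration(n);print(n,c)
print(calibration('wrist'))
for l in ['ring_a_mid','spindle_a_mid','hub_mid','post_carrier','cradle_carrier','pocket_carrier','ref_ball_mid','mouse_mid']:
    print(l,[( [round(v,3) for v in d['xyz']],round(d['confidence'],2)) for d in mark_of(l,'top')])
E
```

```text
pics
0.0 [0.253255   0.57067134 0.19074844] [-3.13971208e+00 -2.51544954e-04  2.72375959e+00] 0.9948784537840131
scene {'fov_y': 45.70737775500979, 'cx': 288.61436918513726, 'cy': 207.30192638296865, 'R': array([[ 0.45600465,  0.88994757,  0.00728541],
       [ 0.49341315, -0.24599267, -0.83428477],
       [-0.74067754,  0.38403246, -0.55128564]]), 't': array([-0.24792359, -0.22908649,  1.60319965])}
top {'fov_y': 54.05845632577719, 'cx': 278.18509595957016, 'cy': 208.28267486445475, 'R': array([[-0.01295108, -0.9998843 , -0.00797824],
       [-0.98722461,  0.01405351, -0.15871378],
       [ 0.15880754,  0.0058208 , -0.9872924 ]]), 't': array([0.0016282 , 0.56351266, 0.81227114])}
{'fov_y': 60.41208103201351, 'cx': 280.5452158172972, 'cy': 205.31612727325847, 'mount': array([[-1.96727090e-04, -9.55383363e-01, -2.95368567e-01,
         8.06951016e-02],
       [ 9.99999901e-01, -3.05594411e-04,  3.22420043e-04,
        -1.37721098e-03],
       [-3.98297728e-04, -2.95368475e-01,  9.55383329e-01,
        -1.92531809e-01],
       [ 0.00000000e+00,  0.00000000e+00,  0.00000000e+00,
         1.00000000e+00]])}
ring_a_mid [([0.593, 0.212, 0.009], 0.58), ([0.602, 0.311, 0.011], 0.56)]
spindle_a_mid [([0.432, -0.015, 0.014], 0.63), ([0.739, 0.164, 0.035], 0.52)]
hub_mid [([0.439, 0.126, 0.019], 0.67), ([0.606, -0.221, 0.009], 0.39)]
post_carrier [([0.594, 0.213, 0.008], 0.25)]
cradle_carrier [([0.486, 0.349, -0.002], 0.68)]
pocket_carrier [([0.632, 0.014, -0.001], 0.92)]
ref_ball_mid [([0.737, 0.167, 0.033], 0.74)]
mouse_mid [([0.767, -0.224, 0.021], 0.61)]
```

View pics/top0.png

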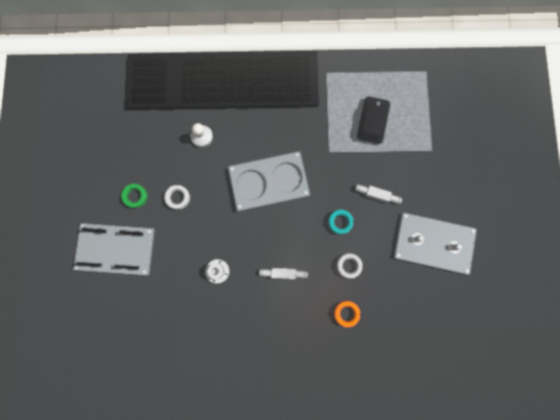

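View pics/scene0.png

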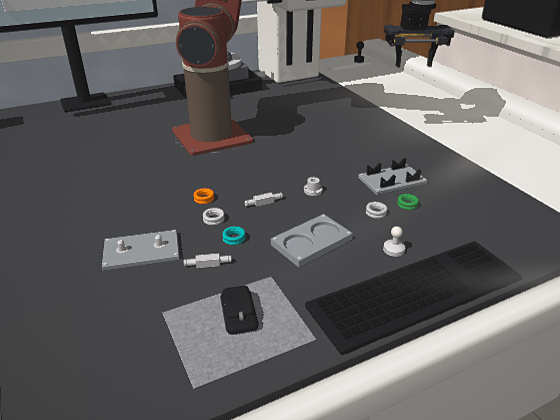

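Top view: plain steel rings are at (177,197) and (350,266). Their look-alikes are green (134,196), turquoise (341,222) and orange (347,314). The spindles are at (284,273) and (379,194), and the hub is at (217,271). The other pale object, the ball pedestal at (200,133), stays. Carriers: posts (436,243), cradles (114,249), pockets (269,181). Next I measure these.

```bash
cat > h.py <<'E'
from bench import *
import cv2,numpy as np
from scipy.spatial.transform import Rotation as Ro
def cam(n,s=None):
    c=calibration(n); f=210/np.tan(np.radians(c['fov_y']/2))
    if n=='wrist':
        T=np.eye(4);T[:3,:3]=Ro.from_euler('xyz',s['tcp_rot']).as_matrix();T[:3,3]=s['tool_pos']
        M=np.linalg.inv(T@np.array(c['mount'])); R,t=M[:3,:3],M[:3,3]
    else: R,t=np.array(c['R']),np.array(c['t'])
    return f,c['cx'],c['cy'],R,t
def px2w(C,uv,z):
    f,cx,cy,R,t=C; uv=np.atleast_2d(np.asarray(uv,float))
    d=np.c_[(uv[:,0]-cx)/f,(uv[:,1]-cy)/f,np.ones(len(uv))]@R; o=-R.T@t
    return o+d*((z-o[2])/d[:,2])[:,None]
def w2px(C,X):
    f,cx,cy,R,t=C; p=np.atleast_2d(X)@R.T+t
    return np.c_[cx+f*p[:,0]/p[:,2],cy+f*p[:,1]/p[:,2]]
def rect(C,mask,z,off=(0,0)):
    """min area rect of the biggest blob, in world metres on plane z"""
    cs,_=cv2.findContours(mask.astype(np.uint8),cv2.RETR_EXTERNAL,cv2.CHAIN_APPROX_NONE)
    c=max(cs,key=cv2.contourArea)[:,0,:]+np.array(off)
    w=px2w(C,c,z)[:,:2]; (x,y),(a,b),g=cv2.minAreaRect((w*1000).astype(np.float32))
    if a<b: a,b,g=b,a,g+90
    return np.round([x,y,a,b,(g+90)%180-90],1)
E
python3 - <<'E'
from h import *
im=cv2.imread('pics/top0.png');C=cam('top')
h=cv2.cvtColor(im,cv2.COLOR_BGR2HSV)
def do(n,u,v,r,z,lo):
    g=im[v-r:v+r,u-r:u+r].astype(int); m=(g.min(2)>lo)
    m=cv2.morphologyEx(m.astype(np.uint8),cv2.MORPH_CLOSE,np.ones((7,7)))
    print(n,rect(C,m,z,(u-r,v-r)))
do('ringL',177,197,17,.012,110);do('ringR',350,266,17,.012,110)
do('spA',284,273,27,.012,110);do('spB',379,194,27,.012,110);do('hub',217,271,17,.01,110)
do('post',436,243,46,.012,80);do('crad',114,249,46,.012,80);do('pock',269,181,46,.018,80)
E
```

```text
ringL [598.1 214.3  58.8  53.4  45.1]
ringR [ 444.3 -155.1   53.1   52.4   89.2]
spA [430.7 -15.2 112.6  24.5  85.7]
spB [ 598.5 -227.8  110.1   25.    71.5]
hub [436.4 124.5  50.3  49.   -0.7]
post [ 491.8 -341.5  204.6  193.9   89.2]
crad [486.  342.3 184.9 141.  -88.1]
pock [631.   15.1 202.7 201.4  -0.9]
```

```bash
python3 -m handwheel '{"linear":[[0.05,-0.05,0.01],[0.1,-0.09,0.01],[0.14,-0.13,0.01],[0.18,-0.17,0.01],[0.22,-0.22,0.01],[0.27,-0.27,0.01],[0.277,-0.27,0.01],[0.277,-0.27,0.01],[0.277,-0.27,0.01]],"dr":[[0,0,4],[0,0,8],[0,0,12],[0,0,16],[0,0,20],[0,0,24],[0,0,24],[0,0,24],[0,0,24]],"gripper":[0.087,0.087,0.087,0.087,0.087,0.087,0.087,0.087,0.087]}'
python3 - <<'E'
from h import *
s=state();print(s['joints'],s['tool_pos'],s['tcp_rot'],s['time_s'])
im=grab_frame('wrist');cv2.imwrite('pics/w1.png',im);np.save('pics/w1.npy',[s['tool_pos'],s['tcp_rot']])
C=cam('wrist',s)
for l in ['ring_a_mid','hub_mid','cradle_carrier']:
    print(l,[( [round(v,3) for v in d['xyz']],round(d['confidence'],2)) for d in mark_of(l,'wrist')])
print(w2px(C,[[.598,.214,.01],[.436,.124,.01],[.486,.342,.012]]))
E
```

```text
time_s: 1.62
tool_pos: [0.5295, 0.3024, 0.2017]
tcp_rot: [3.141, -0.001, -3.139]
contact_force: [0.2, 0.8, -0.1]
opening: 1.001
gripper_force: 0.0
[ 3.89328913e-01  1.78532119e-01  1.55622203e+00  5.75281989e-04
  1.40744722e+00 -1.18370056e+00] [0.52950321 0.30242661 0.20170075] [ 3.14129688e+00 -7.77955714e-04 -3.13945312e+00] 1.625
ring_a_mid [([0.601, 0.215, 0.012], 0.97), ([0.606, 0.309, 0.009], 0.81)]
hub_mid [([0.436, 0.124, 0.015], 0.81), ([0.631, 0.018, -0.001], 0.54)]
cradle_carrier []
[[204.14324929 231.27000374]
 [105.09796334  80.8847999 ]
 [319.93964918 131.90357951]]
```

View pics/w1.png

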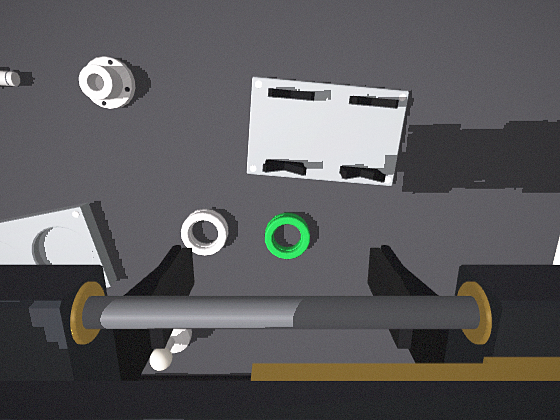

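Wrist view: the bright steel ring is at (204,231), the green look-alike at (287,236), the hub at (107,82) and the cradle plate at (252..411, 77..186). The image is undistorted at this size, so I measure from it.

Run:
```python
from h import *
im=cv2.imread('pics/w1.png');p=np.load('pics/w1.npy');C=cam('wrist',dict(tool_pos=p[0],tcp_rot=p[1]))
def m(u0,v0,u1,v1,z,k=5,lo=150):
    g=im[v0:v1,u0:u1].astype(int); b=cv2.morphologyEx((g.min(2)>lo).astype(np.uint8),cv2.MORPH_CLOSE,np.ones((k,k)))
    return rect(C,b,z,(u0,v0))
print('ring',m(170,200,240,265,.014)); print('hub',m(70,45,145,118,.008,lo=120))
print('crad',m(235,60,425,200,.012,25))
q=np.array([[252,77],[411,91],[393,186],[249,173.]]);w=px2w(C,q,.012)[:,:2]*1000
print(w.round(1),w.mean(0),[np.linalg.norm(w[i]-w[i-1]).round(1) for i in range(4)])
# cradle slab tops
t=np.array([[293,94],[377,101],[286,167],[363,173.]]);w=px2w(C,t,.035)[:,:2]*1000;print(w.round(1),w.mean(0))
```

```text
ring [598.  214.5  53.9  51.2 -44.1]
hub [437.3 125.5  52.8  51.1  45.6]
crad [487.4 340.5 171.3  99.7  85.1]
[[432.1 272.3]
 [445.1 432.6]
 [544.  423.7]
 [529.8 266.9]] [487.75239954 348.87219713] [np.float64(97.9), np.float64(160.9), np.float64(99.2), np.float64(157.4)]
[[448.3 312.7]
 [454.5 393.1]
 [518.7 306.5]
 [524.7 384.6]] [486.53708198 349.21576168]
```

```bash
python3 -c "
import cv2
im=cv2.imread('pics/w1.png')[50:265,160:430];cv2.imwrite('pics/w1c.png',cv2.resize(im,None,fx=2.7,fy=2.7,interpolation=2))"
```

```text
(no output)
```

View pics/w1c.png

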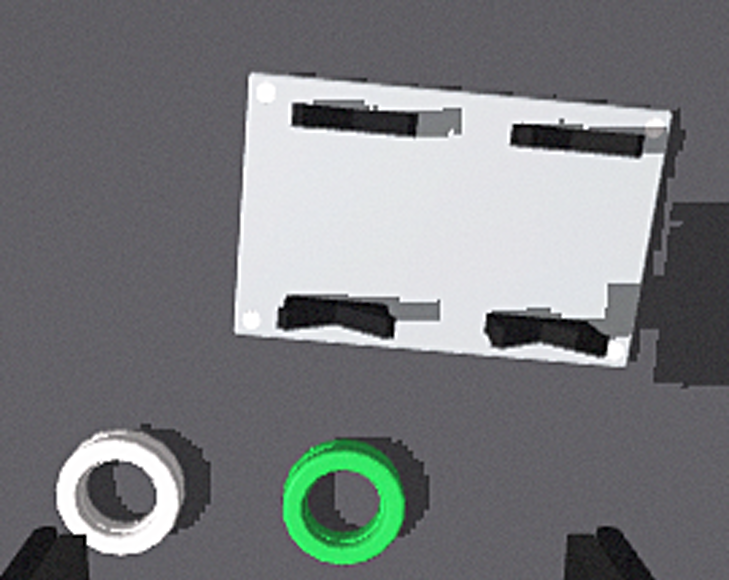

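The crop confirms the plain bright ring at (120,492) in crop pixels. The cradle carrier is at (0.4875, 0.349), turned -4.8°. I move over the ring with the gripper turned for the post carrier.

```bash
python3 -m handwheel '{"linear":[[0.02,-0.03,0],[0.04,-0.06,0],[0.0685,-0.088,-0.03],[0.0685,-0.088,-0.06],[0.0685,-0.088,-0.1],[0.0685,-0.088,-0.12],[0.0685,-0.088,-0.14],[0.0685,-0.088,-0.14],[0.0685,-0.088,-0.14],[0.0685,-0.088,-0.14],[0.0685,-0.088,-0.14],[0.0685,-0.088,-0.14]],"dr":[[0,0,-10],[0,0,-20],[0,0,-30],[0,0,-40],[0,0,-50],[0,0,-60],[0,0,-70],[0,0,-80],[0,0,-90],[0,0,-100],[0,0,-103],[0,0,-103]],"gripper":[0.087,0.087,0.087,0.087,0.087,0.087,0.087,0.087,0.087,0.087,0.087,0.087]}' 30
python3 - <<'E'
from h import *
s=state();im=grab_frame('wrist');C=cam('wrist',s);cv2.imwrite('pics/w2.png',im)
print(w2px(C,[.598,.2145,.018]))
g=(im.min(2)>150).astype(np.uint8)
u,v=w2px(C,[.598,.2145,.018])[0].astype(int);r=75
print(rect(C,cv2.morphologyEx(g[v-r:v+r,u-r:u+r],cv2.MORPH_CLOSE,np.ones((9,9))),.016,(u-r,v-r)))
E
```

```text
time_s: 3.32
tool_pos: [0.5988, 0.214, 0.0619]
tcp_rot: [3.142, -0.0, 1.347]
contact_force: [0.1, 0.0, -0.5]
opening: 1.0
gripper_force: 0.0
[[278.73411733 214.45544809]]
[598.9 215.7  53.3  50.9  77.1]
```

View pics/w2.png

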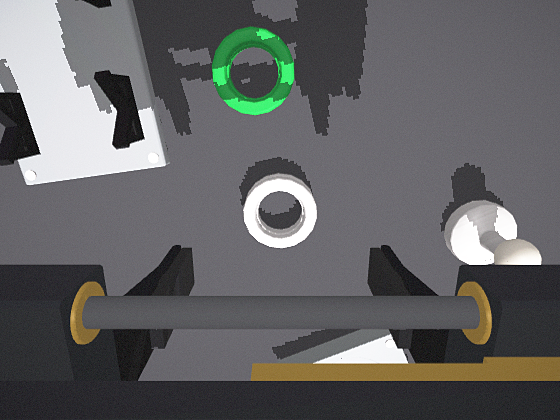

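The ring is at (280,212), centred between the fingers, and the ball pedestal is clear at (480,233). I go down and grip.

```bash
python3 -m handwheel '{"linear":[[0,0.001,-0.03],[0,0.001,-0.05],[0,0.001,-0.058],[0,0.001,-0.058],[0,0.001,-0.058],[0,0.001,-0.058],[0,0.001,-0.058],[0,0.001,-0.058],[0,0.001,-0.058],[0,0.001,-0.058]],"dr":[[0,0,0],[0,0,0],[0,0,0],[0,0,0],[0,0,0],[0,0,0],[0,0,0],[0,0,0],[0,0,0],[0,0,0]],"gripper":[0.087,0.087,0.087,0.087,0.04,0.04,0.04,0.04,0.04,0.04]}' 30
```

```text
time_s: 4.62
tool_pos: [0.599, 0.2142, 0.0038]
tcp_rot: [-3.141, 0.0, 1.345]
contact_force: [0.6, 0.2, -0.1]
opening: 0.477
gripper_force: 0.0
```

Run:
```python
from h import *
cv2.imwrite('pics/w3.png',grab_frame('wrist'));s=state();print(s['opening'],s['gripper_force'],s['time_s'])
```

```text
0.47109742072301336 0.0 4.675
```

View pics/w3.png

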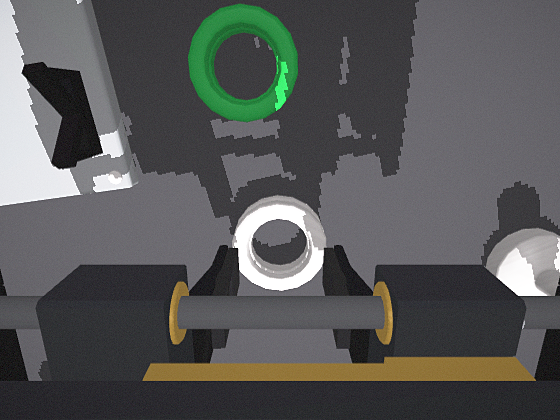

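The grip reports 41 mm and 0 N, so the ring isn't held even though it looks undisturbed. I check where the fingertips really are.

Run:
```python
from h import *
s=state();f=grab_frame('scene');C=cam('scene');print(w2px(C,[s['tool_pos'],s['tool_pos']+np.array([0,0,.019]),s['tool_pos']+np.array([0,0,.07])]))
a=cv2.resize(f[130:270,300:460],(640,560),interpolation=2)
cv2.imwrite('pics/s1.png',a)
```

```text
[[375.40805385 211.57448593]
 [376.20377592 205.18533237]
 [378.40828714 187.48447763]]
```

View pics/s1.png

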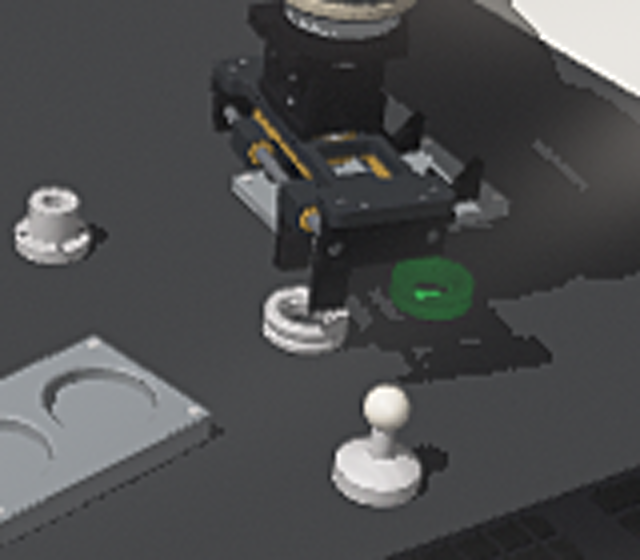

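Run:
```python
from h import *
s=state();C=cam('scene');p=s['tool_pos']+0.028*np.array([.97,-.23,0])
for z in (.004,.014,.024,.034,.044): p[2]=z; print(z,((w2px(C,p)-[300,130])*4).round())
print(((w2px(C,[[.599,.2145,.018]])-[300,130])*4).round())
```

```text
0.004 [[319. 351.]]
0.014 [[321. 337.]]
0.024 [[323. 324.]]
0.034 [[324. 310.]]
0.044 [[326. 296.]]
[[304. 307.]]
```

The scene crop shows the finger tip at crop (330,310), which is about 34 mm above the bench. The real tips therefore sit about 30 mm short of the reported TCP, and the fingers closed above the ring. I reopen, then descend carefully while watching the force.

```bash
python3 -m handwheel '{"linear":[[0,0,0],[0,0,0],[0,0,0],[0,0,0],[0,0,0],[0,0,-0.006],[0,0,-0.012],[0,0,-0.016],[0,0,-0.018],[0,0,-0.02],[0,0,-0.02]],"dr":[[0,0,0],[0,0,0],[0,0,0],[0,0,0],[0,0,0],[0,0,0],[0,0,0],[0,0,0],[0,0,0],[0,0,0],[0,0,0]],"gripper":[0.075,0.075,0.075,0.075,0.075,0.075,0.075,0.075,0.075,0.075,0.075]}' 30
python3 - <<'E'
from h import *
s=state();im=grab_frame('wrist');C=cam('wrist',s);cv2.imwrite('pics/w4.png',im)
print(s['opening'],s['contact_force'])
E
```

```text
time_s: 6.1
tool_pos: [0.5991, 0.2142, -0.0163]
tcp_rot: [-3.141, 0.0, 1.345]
contact_force: [-0.5, -0.1, -0.1]
opening: 0.859
gripper_force: 0.0
0.8594550208610884 [-0.53859943 -0.07715484 -0.07031329]
```

View pics/w4.png

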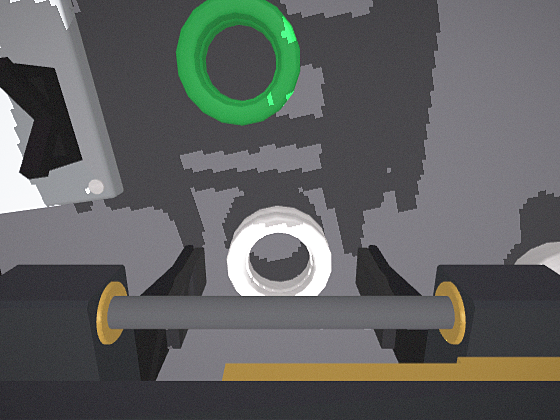

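```bash
python3 -m handwheel '{"linear":[[0,0.003,-0.003],[0,0.003,-0.006],[0,0.003,-0.008],[0,0.003,-0.008],[0,0.003,-0.008],[0,0.003,-0.008],[0,0.003,-0.008],[0,0.003,-0.008],[0,0.003,-0.008]],"dr":[[0,0,0],[0,0,0],[0,0,0],[0,0,0],[0,0,0],[0,0,0],[0,0,0],[0,0,0],[0,0,0]],"gripper":[0.075,0.075,0.075,0.04,0.04,0.04,0.04,0.04,0.04]}' 30
```

```text
time_s: 7.28
tool_pos: [0.5992, 0.2172, -0.024]
tcp_rot: [3.141, -0.0, 1.345]
contact_force: [-0.9, 0.2, 0.6]
opening: 0.551
gripper_force: 30.0
```

Ring held (48 mm at its groove, 30 N). I lift and carry it towards the post carrier.

```bash
python3 -m handwheel '{"linear":[[0,0,0.015],[0,0,0.05],[0,0,0.1],[-0.01,-0.04,0.144],[-0.02,-0.09,0.144],[-0.03,-0.14,0.144],[-0.04,-0.19,0.144],[-0.05,-0.24,0.144],[-0.06,-0.29,0.144],[-0.07,-0.34,0.144],[-0.08,-0.39,0.144],[-0.08,-0.39,0.144]],"dr":[[0,0,0],[0,0,0],[0,0,0],[0,0,0],[0,0,0],[0,0,0],[0,0,0],[0,0,0],[0,0,0],[0,0,0],[0,0,0],[0,0,0]],"gripper":[0.04,0.04,0.04,0.04,0.04,0.04,0.04,0.04,0.04,0.04,0.04,0.04]}' 30
python3 -m handwheel '{"linear":[[-0.01,-0.05,0],[-0.02,-0.1,0],[-0.03,-0.15,0],[-0.03,-0.2,0],[-0.03,-0.22,0],[-0.03,-0.22,0],[-0.03,-0.22,0]],"dr":[[0,0,0],[0,0,0],[0,0,0],[0,0,0],[0,0,0],[0,0,0],[0,0,0]],"gripper":[0.04,0.04,0.04,0.04,0.04,0.04,0.04]}' 30
python3 - <<'E'
from h import *
s=state();im=grab_frame('wrist');cv2.imwrite('pics/w5.png',im);np.save('pics/w5.npy',[s['tool_pos'],s['tcp_rot']])
for l in ['ring_a_mid','spindle_a_mid','post_carrier']:
    print(l,[( [round(v,3) for v in d['xyz']],round(d['confidence'],2)) for d in mark_of(l,'wrist')])
E
```

```text
time_s: 8.78
tool_pos: [0.5185, -0.1762, 0.1209]
tcp_rot: [3.14, 0.001, 1.34]
contact_force: [0.4, 0.2, -1.9]
opening: 0.552
gripper_force: 30.0
time_s: 9.65
tool_pos: [0.4894, -0.3909, 0.1197]
tcp_rot: [-3.141, -0.001, 1.346]
contact_force: [0.9, 0.0, -0.9]
opening: 0.551
gripper_force: 30.0
ring_a_mid []
spindle_a_mid []
post_carrier [([0.49, -0.341, 0.002], 0.68)]
```

View pics/w5.png

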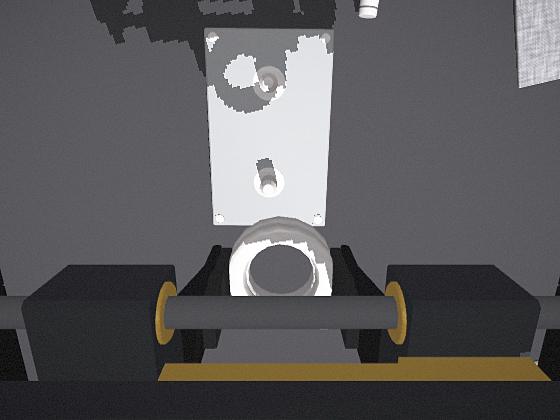

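Wrist view with the ring at (280,268) in the fingers: the post carrier corners are (206,29), (334,30), (326,226), (213,226), with post collars near (268,82) and (269,182).

Run:
```python
from h import *
p=np.load('pics/w5.npy');C=cam('wrist',dict(tool_pos=p[0],tcp_rot=p[1]))
w=px2w(C,[[206,29],[334,30],[326,226],[213,226]],.012)[:,:2];print((w*1000).round(1),w.mean(0),[np.linalg.norm(w[i]-w[i-1]).round(4) for i in range(4)])
b=px2w(C,[[268.5,82],[269,182]],.012)[:,:2];t=px2w(C,[[268,81],[268,188]],.036)[:,:2];print(b,b.mean(0),t)
d=(w[0]+w[1]-w[2]-w[3]);print('yaw of y axis',np.degrees(np.arctan2(d[1],d[0])))
```

```text
[[ 463.2 -254.5]
 [ 557.6 -276.8]
 [ 522.1 -430.9]
 [ 424.5 -408.5]] [ 0.49181183 -0.34269116] [np.float64(0.1588), np.float64(0.097), np.float64(0.1582), np.float64(0.1001)]
[[ 0.50047381 -0.30202242]
 [ 0.48210095 -0.3807328 ]] [ 0.49128738 -0.34137761] [[ 0.50082072 -0.30219806]
 [ 0.48221309 -0.37991513]]
yaw of y axis 76.46174972305171
```

```bash
python3 -m handwheel '{"linear":[[-0.007,0.01,0],[-0.007,0.01,-0.03],[-0.007,0.01,-0.06],[-0.007,0.01,-0.08],[-0.007,0.01,-0.1],[-0.007,0.01,-0.115],[-0.007,0.01,-0.123],[-0.007,0.01,-0.127],[-0.007,0.01,-0.13],[-0.007,0.01,-0.131],[-0.007,0.01,-0.131]],"dr":[[0,0,0],[0,0,0],[0,0,0],[0,0,0],[0,0,0],[0,0,0],[0,0,0],[0,0,0],[0,0,0],[0,0,0],[0,0,0]],"gripper":[0.04,0.04,0.04,0.04,0.04,0.04,0.04,0.04,0.04,0.04,0.04]}' 30
```

```text
time_s: 11.22
tool_pos: [0.4823, -0.383, -0.0108]
tcp_rot: [3.141, 0.0, 1.345]
contact_force: [-1.0, 0.1, -1.4]
opening: 0.552
gripper_force: 30.0
```

```bash
python3 -m handwheel '{"linear":[[0,0,-0.001],[0,0,-0.001],[0,0,-0.001],[0,0,-0.001],[0,0,-0.001],[0,0,-0.001],[0,0,0.01],[0,0,0.03],[0,0,0.08],[-0.01,0.06,0.08],[-0.02,0.12,0.08],[-0.03,0.18,0.08]],"dr":[[0,0,0],[0,0,0],[0,0,0],[0,0,0],[0,0,0],[0,0,0],[0,0,0],[0,0,0],[0,0,0],[0,0,0],[0,0,0],[0,0,0]],"gripper":[0.04,0.068,0.068,0.068,0.068,0.068,0.068,0.068,0.068,0.075,0.075,0.075]}' 30
python3 -m handwheel '{"linear":[[-0.008,0.045,0],[-0.008,0.045,0],[-0.008,0.045,0],[-0.008,0.045,0]],"dr":[[0,0,0],[0,0,0],[0,0,0],[0,0,0]],"gripper":[0.075,0.075,0.075,0.075]}' 30
cat >> h.py <<'E'
def whole(im,C,X,r,z,lo=150,k=9):
    u,v=w2px(C,X)[0].astype(int);a,b=max(v-r,0),max(u-r,0)
    g=(im[a:v+r,b:u+r].min(2)>lo).astype(np.uint8)
    return rect(C,cv2.morphologyEx(g,cv2.MORPH_CLOSE,np.ones((k,k))),z,(b,a))
E
python3 - <<'E'
from h import *
s=state();im=grab_frame('wrist');cv2.imwrite('pics/w6.png',im);np.save('pics/w6.npy',[s['tool_pos'],s['tcp_rot']]);C=cam('wrist',s)
print(whole(im,C,[.444,-.155,.012],60,.014),w2px(C,[.444,-.155,.012]))
print([( [round(v,3) for v in d['xyz']],round(d['confidence'],2)) for d in mark_of('ring_a_mid','wrist')])
E
```

```text
time_s: 12.72
tool_pos: [0.4524, -0.2017, 0.0708]
tcp_rot: [3.139, 0.001, 1.344]
contact_force: [1.3, 0.6, 0.4]
opening: 0.853
gripper_force: 0.0
time_s: 13.22
tool_pos: [0.4448, -0.1591, 0.0696]
tcp_rot: [3.14, 0.001, 1.344]
contact_force: [0.5, 0.2, -0.0]
opening: 0.863
gripper_force: 0.0
[ 445.8 -155.8   54.2   50.6   75.3] [[277.50979664 203.78678181]]
[]
```

View pics/w6.png

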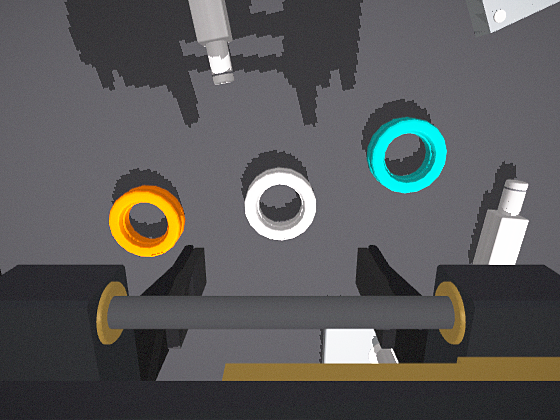

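The plain ring is at (280,204), between orange (147,220) and turquoise (407,155). I descend and grip.

```bash
python3 -m handwheel '{"linear":[[0.001,0.004,-0.03],[0.001,0.004,-0.06],[0.001,0.004,-0.08],[0.001,0.004,-0.089],[0.001,0.004,-0.0935],[0.001,0.004,-0.0935],[0.001,0.004,-0.0935],[0.001,0.004,-0.0935],[0.001,0.004,-0.0935],[0.001,0.004,-0.0935],[0.001,0.004,-0.0935],[0.001,0.004,-0.0935]],"dr":[[0,0,0],[0,0,0],[0,0,0],[0,0,0],[0,0,0],[0,0,0],[0,0,0],[0,0,0],[0,0,0],[0,0,0],[0,0,0],[0,0,0]],"gripper":[0.075,0.075,0.075,0.075,0.075,0.075,0.04,0.04,0.04,0.04,0.04,0.04]}' 30
```

```text
time_s: 14.82
tool_pos: [0.4453, -0.1539, -0.0244]
tcp_rot: [3.141, 0.0, 1.345]
contact_force: [-0.5, 0.6, 3.9]
opening: 0.552
gripper_force: 30.0
```

```bash
python3 -m handwheel '{"linear":[[0,0,0.015],[0,0,0.05],[0.01,-0.02,0.09],[0.025,-0.07,0.09],[0.04,-0.11,0.09],[0.0555,-0.1486,0.09],[0.0555,-0.1486,0.09],[0.0555,-0.1486,0.06],[0.0555,-0.1486,0.03],[0.0555,-0.1486,0.018],[0.0555,-0.1486,0.013],[0.0555,-0.1486,0.013]],"dr":[[0,0,0],[0,0,0],[0,0,0],[0,0,0],[0,0,0],[0,0,0],[0,0,0],[0,0,0],[0,0,0],[0,0,0],[0,0,0],[0,0,0]],"gripper":[0.04,0.04,0.04,0.04,0.04,0.04,0.04,0.04,0.04,0.04,0.04,0.04]}' 30
```

```text
time_s: 16.32
tool_pos: [0.501, -0.3025, -0.0109]
tcp_rot: [3.141, 0.0, 1.345]
contact_force: [0.4, -0.9, -0.5]
opening: 0.551
gripper_force: 30.0
```

```bash
python3 -m handwheel '{"linear":[[0,0,-0.001],[0,0,-0.001],[0,0,-0.001],[0,0,-0.001],[0,0,-0.001],[0,0,-0.001],[0,0,0.01],[0,0,0.03],[0,0,0.08],[0.05,0.035,0.08],[0.097,0.072,0.08],[0.097,0.072,0.08]],"dr":[[0,0,0],[0,0,0],[0,0,0],[0,0,0],[0,0,0],[0,0,0],[0,0,0],[0,0,0],[0,0,0],[0,0,-3],[0,0,-5],[0,0,-5]],"gripper":[0.04,0.068,0.068,0.068,0.068,0.068,0.068,0.068,0.068,0.06,0.055,0.055]}' 30
python3 -m handwheel '{"linear":[[0,0,0],[0,0,0]],"dr":[[0,0,0],[0,0,0]],"gripper":[0.055,0.055]}' 30
python3 - <<'E'
from h import *
s=state();im=grab_frame('wrist');cv2.imwrite('pics/w7.png',im);np.save('pics/w7.npy',[s['tool_pos'],s['tcp_rot']]);C=cam('wrist',s)
print(whole(im,C,[.598,-.228,.012],110,.014),w2px(C,[.598,-.228,.012]))
print([( [round(v,3) for v in d['xyz']],round(d['confidence'],2)) for d in mark_of('spindle_a_mid','wrist')])
E
```

```text
time_s: 17.82
tool_pos: [0.6012, -0.2278, 0.0707]
tcp_rot: [3.138, -0.0, 1.262]
contact_force: [-1.2, -0.3, -1.0]
opening: 0.64
gripper_force: 0.0
time_s: 18.08
tool_pos: [0.5969, -0.2313, 0.0688]
tcp_rot: [3.141, 0.0, 1.257]
contact_force: [0.5, -1.2, 0.5]
opening: 0.631
gripper_force: 0.0
[ 599.6 -225.7  101.2   19.9   71.4] [[279.79814256 204.7118879 ]]
[]
```

View pics/w7.png

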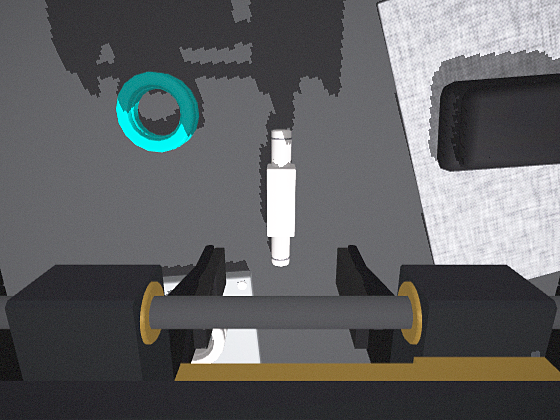

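Spindle at (281,198), aligned with the tool; its measured 101 × 20 mm matches the given size. I grip it.

```bash
python3 -m handwheel '{"linear":[[0.0025,0.005,-0.03],[0.0025,0.005,-0.06],[0.0025,0.005,-0.08],[0.0025,0.005,-0.089],[0.0025,0.005,-0.094],[0.0025,0.005,-0.094],[0.0025,0.005,-0.094],[0.0025,0.005,-0.094],[0.0025,0.005,-0.094],[0.0025,0.005,-0.094],[0.0025,0.005,-0.094],[0.0025,0.005,-0.094]],"dr":[[0,0,-0.5],[0,0,-0.5],[0,0,-0.5],[0,0,-0.5],[0,0,-0.5],[0,0,-0.5],[0,0,-0.5],[0,0,-0.5],[0,0,-0.5],[0,0,-0.5],[0,0,-0.5],[0,0,-0.5]],"gripper":[0.055,0.055,0.055,0.055,0.055,0.055,0.01,0.01,0.01,0.01,0.01,0.01]}' 40
```

```text
time_s: 19.68
tool_pos: [0.5999, -0.2253, -0.0256]
tcp_rot: [-3.141, -0.0, 1.249]
contact_force: [-1.5, 0.7, 2.2]
opening: 0.222
gripper_force: 40.0
```

```bash
python3 -m handwheel '{"linear":[[0,0,0.015],[0,0,0.06],[0,0,0.11],[-0.01,0.05,0.125],[-0.02,0.1,0.125],[-0.03,0.15,0.125],[-0.04,0.2,0.125],[-0.05,0.25,0.125],[-0.06,0.3,0.125],[-0.07,0.35,0.125],[-0.08,0.4,0.125],[-0.09,0.45,0.125]],"dr":[[0,0,0],[0,0,0],[0,0,8],[0,0,18],[0,0,28],[0,0,38],[0,0,48],[0,0,58],[0,0,68],[0,0,78],[0,0,88],[0,0,96]],"gripper":[0.01,0.01,0.01,0.01,0.01,0.01,0.01,0.01,0.01,0.01,0.01,0.01]}' 40
python3 -m handwheel '{"linear":[[-0.01,0.05,0],[-0.018,0.1,0],[-0.019,0.13,0],[-0.019,0.13,0],[-0.019,0.13,0],[-0.019,0.13,0]],"dr":[[0,0,5],[0,0,7.6],[0,0,7.6],[0,0,7.6],[0,0,7.6],[0,0,7.6]],"gripper":[0.01,0.01,0.01,0.01,0.01,0.01]}' 40
python3 - <<'E'
from h import *
s=state();im=grab_frame('wrist');cv2.imwrite('pics/w8.png',im);np.save('pics/w8.npy',[s['tool_pos'],s['tcp_rot']]);C=cam('wrist',s)
print(s['tool_pos'],np.degrees(s['tcp_rot'][2]))
E
```

```text
time_s: 21.18
tool_pos: [0.5098, 0.2263, 0.1002]
tcp_rot: [3.141, 0.001, 2.929]
contact_force: [0.0, -0.3, -2.2]
opening: 0.228
gripper_force: 40.0
time_s: 21.92
tool_pos: [0.4913, 0.3536, 0.0994]
tcp_rot: [-3.141, -0.0, 3.056]
contact_force: [0.3, 0.1, -2.7]
opening: 0.226
gripper_force: 40.0
[0.49133248 0.35356559 0.09942787] 175.09108031167963
```

View pics/w8.png

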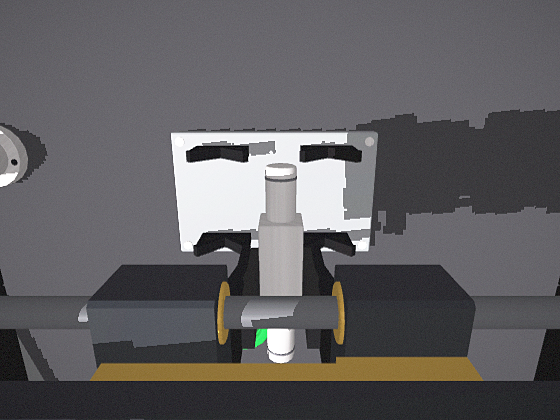

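The spindle at (281,260) is parallel to the carrier sides; the plate corners are (172,131), (378,132), (369,251), (183,251).

Run:
```python
from h import *
p=np.load('pics/w8.npy');C=cam('wrist',dict(tool_pos=p[0],tcp_rot=p[1]))
w=px2w(C,[[172,131],[378,132],[369,251],[183,251]],.012)[:,:2];print((w*1000).round(1),w.mean(0),[np.linalg.norm(w[i]-w[i-1]).round(4) for i in range(4)])
v=px2w(C,[[217,155],[331,155]],.024)[:,:2];print(v,v.mean(0))
d=w[1]-w[0];print(np.degrees(np.arctan2(d[1],d[0])))
c=np.array([.4875,.349]);a=np.radians(-4.8);
for y in(.04,-.04):print(c+[-np.sin(a)*y,np.cos(a)*y], w2px(C,[*(c+[-np.sin(a)*y-.036*np.cos(a),np.cos(a)*y-.036*np.sin(a)]),.024]))
```

```text
[[430.3 274.1]
 [444.5 430.9]
 [543.3 422.7]
 [529.8 266. ]] [0.48697759 0.34840481] [np.float64(0.0998), np.float64(0.1574), np.float64(0.0991), np.float64(0.1573)]
[[0.44972293 0.30812147]
 [0.45700456 0.39278482]] [0.45336374 0.35045315]
84.80874429450441
[0.49084711 0.38885971] [[329.6511008 152.3931396]]
[0.48415289 0.30914029] [[222.10680816 152.61042432]]
```

```bash
python3 -m handwheel '{"linear":[[-0.0005,0.035,0],[-0.0005,0.035,0],[-0.0005,0.035,-0.03],[-0.0005,0.035,-0.06],[-0.0005,0.035,-0.08],[-0.0005,0.035,-0.09],[-0.0005,0.035,-0.095],[-0.0005,0.035,-0.098],[-0.0005,0.035,-0.1],[-0.0005,0.035,-0.101],[-0.0005,0.035,-0.101],[-0.0005,0.035,-0.101]],"dr":[[0,0,0],[0,0,0],[0,0,0],[0,0,0],[0,0,0],[0,0,0],[0,0,0],[0,0,0],[0,0,0],[0,0,0],[0,0,0],[0,0,0]],"gripper":[0.01,0.01,0.01,0.01,0.01,0.01,0.01,0.01,0.01,0.01,0.01,0.01]}' 40
```

```text
time_s: 23.48
tool_pos: [0.491, 0.3899, -0.0008]
tcp_rot: [3.141, 0.001, 3.057]
contact_force: [-1.4, -1.7, 4.5]
opening: 0.225
gripper_force: 40.0
```

```bash
python3 -m handwheel '{"linear":[[0,0,0],[0,0,0],[0,0,0],[0,0,0],[0,0,0],[0,0,0.01],[0,0,0.03],[0,0,0.08],[-0.005,-0.04,0.08],[-0.01,-0.09,0.08],[-0.02,-0.14,0.08],[-0.03,-0.19,0.08]],"dr":[[0,0,0],[0,0,0],[0,0,0],[0,0,0],[0,0,0],[0,0,0],[0,0,0],[0,0,0],[0,0,-10],[0,0,-20],[0,0,-30],[0,0,-40]],"gripper":[0.045,0.045,0.045,0.045,0.045,0.045,0.045,0.045,0.055,0.055,0.055,0.055]}' 40
python3 -m handwheel '{"linear":[[-0.01,-0.05,0],[-0.02,-0.1,0],[-0.03,-0.15,0],[-0.03,-0.2,0],[-0.03,-0.215,0],[-0.03,-0.215,0],[-0.03,-0.215,0],[-0.03,-0.215,0]],"dr":[[0,0,-10],[0,0,-20],[0,0,-30],[0,0,-40],[0,0,-49],[0,0,-49],[0,0,-49],[0,0,-49]],"gripper":[0.055,0.055,0.055,0.055,0.055,0.055,0.055,0.055]}' 40
python3 - <<'E'
from h import *
s=state();im=grab_frame('wrist');cv2.imwrite('pics/w9.png',im);np.save('pics/w9.npy',[s['tool_pos'],s['tcp_rot']]);C=cam('wrist',s)
print(np.degrees(s['tcp_rot'][2]),whole(im,C,[.431,-.015,.012],100,.014),w2px(C,[.431,-.015,.012]))
print([( [round(v,3) for v in d['xyz']],round(d['confidence'],2)) for d in mark_of('spindle_a_mid','wrist')])
print([( [round(v,3) for v in d['xyz']],round(d['confidence'],2)) for d in mark_of('hub_mid','wrist')])
E
```

```text
time_s: 24.98
tool_pos: [0.4611, 0.1985, 0.0803]
tcp_rot: [3.139, 0.002, 2.354]
contact_force: [1.6, -0.4, 0.1]
opening: 0.63
gripper_force: 0.0
time_s: 25.98
tool_pos: [0.4307, -0.0145, 0.0786]
tcp_rot: [3.141, -0.0, 1.507]
contact_force: [0.6, -0.7, -0.5]
opening: 0.629
gripper_force: 0.0
86.34254324728927 [430.9 -16.1 100.9  19.9  87. ] [[280.6699025  205.80407198]]
[([0.434, -0.015, 0.012], 0.95)]
[]
```

```bash
python3 -m handwheel '{"linear":[[0.0005,-0.001,-0.04],[0.0005,-0.001,-0.07],[0.0005,-0.001,-0.09],[0.0005,-0.001,-0.099],[0.0005,-0.001,-0.104],[0.0005,-0.001,-0.104],[0.0005,-0.001,-0.104],[0.0005,-0.001,-0.104],[0.0005,-0.001,-0.104],[0.0005,-0.001,-0.104],[0.0005,-0.001,-0.104],[0.0005,-0.001,-0.104]],"dr":[[0,0,0.5],[0,0,0.5],[0,0,0.5],[0,0,0.5],[0,0,0.5],[0,0,0.5],[0,0,0.5],[0,0,0.5],[0,0,0.5],[0,0,0.5],[0,0,0.5],[0,0,0.5]],"gripper":[0.055,0.055,0.055,0.055,0.055,0.055,0.01,0.01,0.01,0.01,0.01,0.01]}' 40
```

```text
time_s: 27.62
tool_pos: [0.4311, -0.0164, -0.0256]
tcp_rot: [3.142, 0.0, 1.513]
contact_force: [-0.6, -0.1, 1.6]
opening: 0.226
gripper_force: 40.0
```

```bash
python3 -m handwheel '{"linear":[[0,0,0.015],[0,0,0.06],[0,0,0.11],[0.01,0.05,0.125],[0.02,0.1,0.125],[0.03,0.15,0.125],[0.04,0.2,0.125],[0.05,0.25,0.125],[0.0527,0.3,0.125],[0.0527,0.325,0.125],[0.0527,0.325,0.125],[0.0527,0.325,0.125]],"dr":[[0,0,0],[0,0,0],[0,0,9],[0,0,19],[0,0,29],[0,0,39],[0,0,49],[0,0,59],[0,0,69],[0,0,79],[0,0,88],[0,0,88]],"gripper":[0.01,0.01,0.01,0.01,0.01,0.01,0.01,0.01,0.01,0.01,0.01,0.01]}' 40
python3 -m handwheel '{"linear":[[0,0,0],[0,0,-0.03],[0,0,-0.06],[0,0,-0.08],[0,0,-0.085],[0,0,-0.085],[0,0,-0.085]],"dr":[[0,0,0.2],[0,0,0.2],[0,0,0.2],[0,0,0.2],[0,0,0.2],[0,0,0.2],[0,0,0.2]],"gripper":[0.01,0.01,0.01,0.01,0.01,0.01,0.01]}' 40
```

```text
time_s: 29.12
tool_pos: [0.4834, 0.3089, 0.0997]
tcp_rot: [-3.141, -0.0, 3.048]
contact_force: [0.4, -0.2, -1.4]
opening: 0.227
gripper_force: 40.0
time_s: 30.0
tool_pos: [0.4849, 0.3091, 0.0157]
tcp_rot: [3.14, 0.002, 3.052]
contact_force: [0.8, -0.3, -1.7]
opening: 0.22
gripper_force: 40.0
```

Down another 16.5 mm to seat it.

```bash
python3 -m handwheel '{"linear":[[0,0,-0.006],[0,0,-0.01],[0,0,-0.013],[0,0,-0.015],[0,0,-0.0165],[0,0,-0.0165],[0,0,-0.0165]],"dr":[[0,0,0],[0,0,0],[0,0,0],[0,0,0],[0,0,0],[0,0,0],[0,0,0]],"gripper":[0.01,0.01,0.01,0.01,0.01,0.01,0.01]}' 40
```

```text
time_s: 30.88
tool_pos: [0.484, 0.309, -0.0017]
tcp_rot: [3.141, 0.001, 3.052]
contact_force: [-2.6, 2.0, 2.3]
opening: 0.224
gripper_force: 40.0
```

```bash
python3 -m handwheel '{"linear":[[0,0,0],[0,0,0],[0,0,0],[0,0,0],[0,0,0],[0,0,0.01],[0,0,0.03],[0,0,0.08],[-0.01,-0.04,0.08],[-0.02,-0.09,0.08],[-0.03,-0.14,0.08],[-0.047,-0.184,0.08]],"dr":[[0,0,0],[0,0,0],[0,0,0],[0,0,0],[0,0,0],[0,0,0],[0,0,0],[0,0,0],[0,0,0],[0,0,0],[0,0,0],[0,0,0]],"gripper":[0.045,0.045,0.045,0.045,0.045,0.045,0.045,0.045,0.055,0.06,0.06,0.06]}' 40
python3 -m handwheel '{"linear":[[0,0,0],[0,0,0],[0,0,0]],"dr":[[0,0,0],[0,0,0],[0,0,0]],"gripper":[0.06,0.06,0.06]}' 40
python3 - <<'E'
from h import *
s=state();im=grab_frame('wrist');cv2.imwrite('pics/w10.png',im);np.save('pics/w10.npy',[s['tool_pos'],s['tcp_rot']]);C=cam('wrist',s)
print(whole(im,C,[.437,.1255,.01],60,.008,120),whole(im,C,[.437,.1255,.01],60,.008,150),w2px(C,[.437,.1255,.01]))
print([( [round(v,3) for v in d['xyz']],round(d['confidence'],2)) for d in mark_of('hub_mid','wrist')])
# boss: bore in top, dark circle at z=.034
u,v=w2px(C,[.437,.1255,.034])[0].astype(int);g=cv2.cvtColor(im,6)[v-30:v+30,u-30:u+30]
print(u,v,g[::5,::5])
E
```

```text
time_s: 32.38
tool_pos: [0.4375, 0.1232, 0.0798]
tcp_rot: [3.141, 0.003, 3.052]
contact_force: [0.9, -0.9, 0.8]
opening: 0.687
gripper_force: 0.0
time_s: 32.75
tool_pos: [0.4376, 0.1255, 0.0786]
tcp_rot: [3.141, 0.001, 3.053]
contact_force: [-0.1, -0.4, 0.5]
opening: 0.688
gripper_force: 0.0
[435.9 134.   70.9  56.7 -83.9] [437.6 125.1  50.9  50.   40.1] [[282.36243795 204.99192578]]
[([0.436, 0.122, 0.018], 0.75)]
282 215 [[117 255 255 255 255 255 186 182 186 187 185 167]
 [ 95 255 255 255 199 170 156 156 158 193 182 190]
 [255 255 255 219 181 255 255 255 144 158 184 186]
 [255  51 255 255 255 255 255 255 255 255 139 190]
 [255 255 248 255 255 255 216 255 255 255 240 185]
 [255 255 255 255 255 189 183 255 255 255 255  32]
 [255 255 255 255 148 189 185 192 240 255 255 198]
 [114 255 255 255 174 151 154 147 239 255 255 180]
 [120  88 255 255 255 206 147 223 255 255 255  48]
 [117 113  90 255 255 255 255 255 255 255  98 117]
 [117 113 115 117  87 255 255 255 219 116 115 119]
 [116 116 117 115 117 117 118 114 117 115 116 113]]
```

Flange measured 50.9 × 50 mm at (0.4376, 0.1251), right under the tool. I grip the boss.

```bash
python3 -m handwheel '{"linear":[[0,0,-0.03],[0,0,-0.06],[0,0,-0.08],[0,0,-0.088],[0,0,-0.0925],[0,0,-0.0925],[0,0,-0.0925],[0,0,-0.0925],[0,0,-0.0925],[0,0,-0.0925],[0,0,-0.0925],[0,0,-0.0925]],"dr":[[0,0,0],[0,0,0],[0,0,0],[0,0,0],[0,0,0],[0,0,0],[0,0,0],[0,0,0],[0,0,0],[0,0,0],[0,0,0],[0,0,0]],"gripper":[0.06,0.06,0.06,0.06,0.06,0.06,0.02,0.02,0.02,0.02,0.02,0.02]}' 40
```

```text
time_s: 34.35
tool_pos: [0.4371, 0.1249, -0.0144]
tcp_rot: [3.141, 0.0, 3.052]
contact_force: [-0.1, 0.9, 3.5]
opening: 0.349
gripper_force: 40.0
```

```bash
python3 -m handwheel '{"linear":[[0,0,0.015],[0,0,0.06],[0,0,0.11],[0.05,-0.02,0.134],[0.1,-0.045,0.134],[0.15,-0.07,0.134],[0.2,-0.09,0.134],[0.25,-0.11,0.134],[0.253,-0.11,0.134],[0.253,-0.11,0.134],[0.253,-0.11,0.134]],"dr":[[0,0,0],[0,0,0],[0,0,0],[0,0,0],[0,0,0],[0,0,0],[0,0,0],[0,0,0],[0,0,0],[0,0,0],[0,0,0]],"gripper":[0.02,0.02,0.02,0.02,0.02,0.02,0.02,0.02,0.02,0.02,0.02]}' 40
python3 - <<'E'
from h import *
s=state();im=grab_frame('wrist');cv2.imwrite('pics/w11.png',im);np.save('pics/w11.npy',[s['tool_pos'],s['tcp_rot']]);C=cam('wrist',s)
print(s['tool_pos'],[( [round(v,3) for v in d['xyz']],round(d['confidence'],2)) for d in mark_of('pocket_carrier','wrist')])
E
```

```text
time_s: 35.72
tool_pos: [0.6887, 0.0153, 0.1196]
tcp_rot: [-3.142, -0.001, 3.053]
contact_force: [0.2, -0.1, -2.8]
opening: 0.354
gripper_force: 40.0
[0.6886604  0.01525963 0.11961315] [([0.629, 0.017, -0.003], 0.92)]
```

View pics/w11.png

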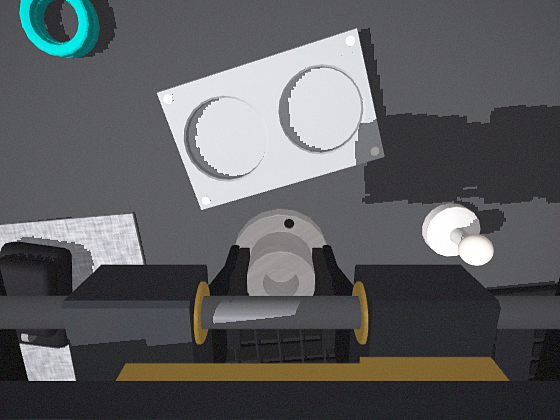

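Pocket plate corners are (157,92), (358,29), (384,158), (201,209); the pockets are at (226,137) and (321,108). The hub hangs flange down at (280,245), and the ball is clear at (455,235).

Run:
```python
from h import *
p=np.load('pics/w11.npy');C=cam('wrist',dict(tool_pos=p[0],tcp_rot=p[1]))
w=px2w(C,[[157,92],[358,29],[384,158],[201,209]],.018)[:,:2];c=w.mean(0);print((w*1000).round(1),c,[np.linalg.norm(w[i]-w[i-1]).round(4) for i in range(4)])
d=w[1]-w[0]+w[2]-w[3];d/=np.linalg.norm(d);print(np.degrees(np.arctan2(*d[::-1])),c+.04*d,c-.04*d)
print(px2w(C,[[226,137],[321,108]],.018))
```

```text
[[597.7 -74.6]
 [567.   82.4]
 [665.3 101.1]
 [695.4 -55.2]] [0.63137818 0.01341352] [np.float64(0.0996), np.float64(0.1599), np.float64(0.1001), np.float64(0.1592)]
100.99264683453217 [0.62375086 0.05267959] [ 0.6390055  -0.02585254]
[[ 0.63687225 -0.0257331   0.018     ]
 [ 0.6211264   0.05183977  0.018     ]]
```

```bash
python3 -m handwheel '{"linear":[[-0.025,-0.02,0],[-0.0497,-0.0411,0],[-0.0497,-0.0411,-0.03],[-0.0497,-0.0411,-0.06],[-0.0497,-0.0411,-0.08],[-0.0497,-0.0411,-0.1],[-0.0497,-0.0411,-0.112],[-0.0497,-0.0411,-0.119],[-0.0497,-0.0411,-0.123],[-0.0497,-0.0411,-0.1255],[-0.0497,-0.0411,-0.1255],[-0.0497,-0.0411,-0.1255]],"dr":[[0,0,0],[0,0,0],[0,0,0],[0,0,0],[0,0,0],[0,0,0],[0,0,0],[0,0,0],[0,0,0],[0,0,0],[0,0,0],[0,0,0]],"gripper":[0.02,0.02,0.02,0.02,0.02,0.02,0.02,0.02,0.02,0.02,0.02,0.02]}' 40
```

```text
time_s: 37.33
tool_pos: [0.6405, -0.0265, -0.0057]
tcp_rot: [-3.142, 0.001, 3.052]
contact_force: [0.0, -0.2, -1.8]
opening: 0.35
gripper_force: 40.0
```

```bash
python3 -m handwheel '{"linear":[[0,0,-0.001],[0,0,-0.001],[0,0,-0.001],[0,0,-0.001],[0,0,-0.001],[0,0,-0.001],[0,0,0.01],[0,0,0.04],[0,0,0.09],[-0.05,0,0.12],[-0.1,0,0.13],[-0.15,0,0.14]],"dr":[[0,0,0],[0,0,0],[0,0,0],[0,0,0],[0,0,0],[0,0,0],[0,0,0],[0,0,0],[0,0,0],[0,0,0],[0,0,0],[0,0,0]],"gripper":[0.02,0.05,0.05,0.05,0.05,0.05,0.05,0.05,0.05,0.05,0.05,0.05]}' 40
python3 -m handwheel '{"linear":[[-0.05,0,0.02],[-0.09,0,0.03],[-0.11,0,0.03],[-0.11,0,0.03],[-0.11,0,0.03]],"dr":[[0,0,0],[0,0,0],[0,0,0],[0,0,0],[0,0,0]],"gripper":[0.05,0.05,0.05,0.05,0.05]}' 40
python3 - <<'E'
from h import *
t=grab_frame('top')
for l in ['ring_a_mid','spindle_a_mid','hub_mid']:
    print(l,[( [round(v,3) for v in d['xyz']],round(d['confidence'],2)) for d in mark_of(l,'top')])
s=grab_frame('scene')
A=[t[120:240,210:330],t[200:290,390:490],t[210:290,60:170],s[150:200,350:440],s[220:275,95:190],s[205:265,265:360]]
R=[cv2.resize(a,(260,260),interpolation=2) for a in A]
cv2.imwrite('pics/fin.png',np.vstack([np.hstack(R[:3]),np.hstack(R[3:])]))
E
```

```text
time_s: 38.83
tool_pos: [0.4892, -0.0265, 0.1354]
tcp_rot: [-3.141, 0.002, 3.052]
contact_force: [-0.2, -0.6, 0.4]
opening: 0.574
gripper_force: 0.0
time_s: 39.45
tool_pos: [0.3809, -0.0266, 0.1645]
tcp_rot: [-3.141, 0.002, 3.052]
contact_force: [-0.2, -0.2, 0.7]
opening: 0.571
gripper_force: 0.0
ring_a_mid [([0.476, -0.383, 0.022], 0.86), ([0.601, 0.309, 0.013], 0.55)]
spindle_a_mid [([0.484, 0.306, 0.034], 0.83), ([0.474, -0.382, 0.022], 0.3)]
hub_mid [([0.643, -0.028, 0.023], 0.91)]
```

View pics/fin.png

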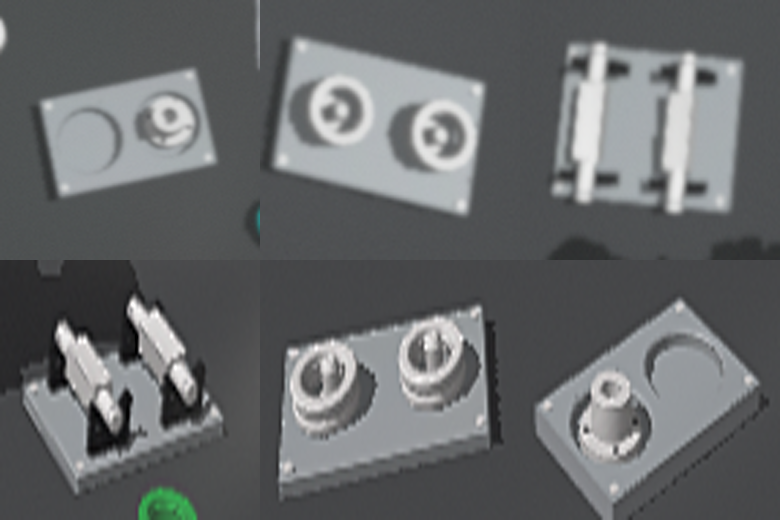

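All five parts look seated in the top and scene crops: the hub is in its pocket, both rings lie flat over their posts, and both spindles lie in the Vs. I hand in.

```bash
python3 -c "
from bench import *
print(sign_off())"
```

```text
the job is handed in; nothing more can be done
None
```

I put all five parts back on their own carriers, let them go and handed the job in at about 40 s: both rings over the posts, both spindles in the cradles, the hub in a pocket. The final pictures show them all seated; `sign_off()` returned no verdict. I never touched the reference ball or the mouse.

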